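# Make up the parts kits for two instruments

### The job

Make up the two parts kits from the stock on the bench mat. Into the three-bay tray go the ring transformer (in the long end bay), the large capacitor (middle bay) and the long low heatsink (the other end bay); into the two-bay tray go the square-core transformer (larger bay) and the small capacitor (smaller bay). Stand each part upright and flat on the floor of its bay, set it down rather than dropping it, and leave the square heatsink and the fan where they are.

Things in the scene. Friction and masses are not known exactly. Their poses are not given: they have to be found in the camera images.
- toroid_c (a point): Ring (toroidal) transformer: thick round copper-wound disc, 58 mm across, 30 mm high, edges well rounded (8 mm), steel washer and bolt head in the middle of the top, rising to 35 mm. About 0.28 kg. Point: on its axis, 15 mm above its base. It stands upright, z up, on the bench mat (z = 2 mm).
- ei_c (a point): Square-core transformer: dark steel core 48 mm (x) by 17 mm (y), windings 36 mm (y), 40 mm high, steel strap with flat feet 66 mm (x) by 19 mm, 2 mm thick, at the base. About 0.25 kg. Can be gripped across the core's ends (along x, 50 mm), above the feet. Fits its bay with the feet along the tray's y. Point: its middle, 20 mm above its base. It stands upright, z up, on the bench mat (z = 2 mm).
- bigcap_c (a point): Large capacitor: upright black can, 35 mm across, 50 mm high, aluminium top with two screw terminals 2.5 mm high. About 0.07 kg. Point: on its axis, 25 mm above its base. It stands upright, z up, on the bench mat (z = 2 mm).
- smallcap_c (a point): Small capacitor: upright black can, 25 mm across, 32 mm high, aluminium top with two screw terminals 2.5 mm high. About 0.025 kg. Point: on its axis, 16 mm above its base. It stands upright, z up, on the bench mat (z = 2 mm).
- longsink_c (a point): Long low heatsink: bare aluminium, 60 mm (x) by 40 mm (y) by 25 mm high, base plate down, seven upright fins along x. About 0.075 kg. Point: its middle, 12.5 mm above its base. Fits its bay best with the 60 mm side along the tray's y. It stands upright, z up, on the bench mat (z = 2 mm).
- squaresink_c (a point): Square heatsink, in neither kit, stays where it is: bare aluminium, 36 by 36 mm, 33 mm high, five upright fins. Point: its middle, 16.5 mm above its base. It stands upright, z up, on the bench mat (z = 2 mm).
- fan_c (a point): Small cooling fan, in neither kit, stays where it is: lies flat, black square frame 40 by 40 mm, 20 mm high. Point: its middle, 10 mm above the mat. (A yellow roll of tape and a small green circuit board, not listed, also lie among the stock.)
- tray3: Fixed light-grey kit tray with three bays along its own x. Outside 226 x 94 (y) x 12 mm high; floor 3 mm thick, walls 4 mm; all bays 86 mm wide (y). Origin: middle of its underside; x points away from the robot (within 0.2 rad), z up. In x, mm from the origin: long end bay -109 to -25, middle bay -21 to 39, other end bay 43 to 109. The trays flank the stock and swap sides.
- tray2: Fixed light-grey kit tray with two bays along its own x. Outside 126 x 94 (y) x 12 mm high; floor 3 mm thick, walls 4 mm; all bays 86 mm wide (y). Origin: middle of its underside; x points away from the robot (within 0.2 rad), z up. In x, mm from the origin: larger bay -59 to 7, smaller bay 11 to 59. The trays flank the stock and swap sides.
Things that resemble listed ones, but are neither listed nor needed, are in the scene too. Of the things shaped like the part that bears toroid_c, the copper one is meant.

How it is judged:
By the outcome, as a careful person would: the job done as asked, in the order asked, and still so for the second after the job is handed in, with the robot touching nothing.
It also fails if it takes over 134 s, if anything falls off the work surface, if the arm or the gripper's body presses on something with over 40 N, if the wrist force passes 120 N, or if a joint passes its speed limit or range.

### The arm

A 6-joint arm with a two-finger parallel gripper is mounted at the origin on the work surface. World frame = base frame: x ahead of the robot, y to its left, z up, the work surface at z = 0. Lengths are in m, angles in rad, forces in N, time in s.
With the tool pointing down it reaches from about 0.3 to 0.775 m from the base axis. Payload 14.6 kg.
Tool frame: the origin (TCP) lies at the centre of the arm's flange, where the gripper is bolted on; the fingertips stand 199 mm ahead of it and the grasp point (between the pads) lies 180 mm ahead of it; z points along the fingers, y is the line along which they close (so a half turn about z gives the same grasp; the last joint's range is limited). The gripper opens to 94 mm and grips with 3 to 60 N. Pads are 16 mm wide; open, the fingers measure 119 mm over their backs; the gripper's body (75 mm by 177 mm) begins 78 mm behind the grasp point.
Start: joints at [-1.325, 0.3, 1.521, -0, 1.321, -0.067], TCP at [0.169, -0.523, 0.405] pointing down, gripper open.
Joint ranges: [-3.03, 3.03], [-0.79, 2.21], [0.23, 2.52], [-1.04, 4.18], [0, 3.07], [-2.55, 2.55]. Speed limits (rad/s): [2.22, 2.22, 2.57, 3.14, 3.14, 3.14].

### API

Orientations are given as [roll, pitch, yaw] about the fixed x, y, z axes, in that order (R = Rz(yaw) Ry(pitch) Rx(roll)).
In Python, from station import ctrl gives the robot as it stands. The module is installed in compiled form; this text tells all that it offers.
- The arm moves only by the tool servo_tool, never from a script. Its argument "motion" is a list of rows, each a list of 5 numbers: the closure, from 0 (fully open) to 1 (shut), then the shift along the world's x, y, z in cm, then the turn about the world's z in degrees. A call has 1 to 20 rows; each row is the pose to reach, as a shift and turn from the pose commanded when the call began; what a row does not reach only later rows make up. A row lasts 1/8 s, in which the tool goes at most 62.5 mm and 10.7 degrees, less where a joint would pass 70% of its speed; a pose out of reach is approached as far as the arm can. A call with a gripper value outside its range is refused whole. The fingers move at their own pace and stop on an object; "squeeze" is the grip in N (left out, the last holds). Time passes only in rows, so rows that repeat a pose let the fingers close. It gives the time, the measured TCP pose, the force, the opening and the grip force at its end, in the units of the state.
- ctrl.get_obs(): the state, without advancing time (a new reading comes with each control period).
- ctrl.camera(name): name is "side" or "top"; returns a dict with "image" (400x640x3 uint8, red, green, blue), "fx", "fy", "cx", "cy" (pixels), "dist" ([k1, k2, p1, p2, k3] as OpenCV has them; the pictures are not rectified), "camera_from_world" (4x4, takes a point from world to camera coordinates). Camera axes: x right, y up, looking along -z (the intrinsics and any distortion apply to the point x, -y, -z); pixel columns grow to the right and rows downward; lengths in m; the calibration is good to about 2 mm. A picture is of the moment at which its call begins. There is no depth.
- ctrl.hand_in(): hands the job in; it is judged then, once.
The state is a dict: "time_s": time; "qpos": joint angles; "joint_vel": joint speeds; "tau": joint torques, N m; "ee_pos": TCP position; "eef_rot": TCP orientation; "force": force on the tool from outside, world axes, zero at the start; "moment": the same for the moment, N m; "grip_width": finger opening in m; "grip_force": force on a finger pad.
Only numpy, scipy, OpenCV 4.12 (cv2) and the standard library are available. Lean on these libraries where they do the work, as an engineer would, in place of code of your own. Each camera call takes 0.05 s, during which the arm holds its last target. There are 200 camera calls.

## Working session

There is one attempt and no reset: what is moved stays moved. The work goes in short steps, Python scripts to look and compute and a tool call to move; the robot and the scene stay as the last step left them, time stands still between calls to the robot, and variables do not carry over. Pictures are saved under pics/ and viewed, at most 14 in all, crops included, and the job is handed in when it is done.

Besides the shell and the picture viewer there is one more tool, called as name(argument=value, ...) on one line, values as JSON. servo_tool: Moves the arm, as the interface text tells. Its arguments: {"type":"object","properties":{"motion":{"type":"array","items":{"type":"array","items":{"type":"number"}}},"squeeze":{"type":"number"}},"required":["motion"]}

```bash
mkdir -p pics; cat > h.py <<'E'
import numpy as np, cv2
from station import ctrl
def cam(n):
    c=ctrl.camera(n); np.save(f'/tmp/{n}.npy',c,allow_pickle=True); return c
def load(n): return np.load(f'/tmp/{n}.npy',allow_pickle=True).item()
def ray(c,uv):
    K=np.array([[c['fx'],0,c['cx']],[0,c['fy'],c['cy']],[0,0,1.]])
    p=cv2.undistortPoints(np.array(uv,float).reshape(-1,1,2),K,np.array(c['dist'],float)).reshape(-1,2)
    d=np.c_[p[:,0],-p[:,1],-np.ones(len(p))]
    T=np.array(c['camera_from_world']);R=T[:3,:3]
    return -R.T@T[:3,3], d@R
def plane(c,uv,z):
    o,d=ray(c,uv); return o+d*((z-o[2])/d[:,2])[:,None]
def proj(c,P):
    T=np.array(c['camera_from_world']);q=np.atleast_2d(P)@T[:3,:3].T+T[:3,3]
    q=q*[1,-1,-1];K=np.array([[c['fx'],0,c['cx']],[0,c['fy'],c['cy']],[0,0,1.]])
    return cv2.projectPoints(q,np.zeros(3),np.zeros(3),K,np.array(c['dist'],float))[0].reshape(-1,2)
def save(n,im): cv2.imwrite(f'pics/{n}.png',im[:,:,::-1])
E
python3 - <<'E'
from h import *
for n in('top','side'):
    c=cam(n); save(n+'0',c['image']); print(n,ray(c,[[320,200]]),c['fx'],c['dist'])
o=ctrl.get_obs();print(o)
E
```

```text
top (array([ 0.35966951, -0.00130183,  0.97232497]), array([[ 0.19926967, -0.02269217, -0.97969683]])) 387.89655865305696 [-0.02072948  0.          0.          0.          0.        ]
side (array([0.34691482, 0.49501874, 0.61182563]), array([[ 0.25104729, -0.65340196, -0.71418614]])) 368.5137337986827 [-0.01398829  0.          0.          0.          0.        ]
{'time_s': 0.1, 'qpos': array([-1.32458917e+00,  3.00390108e-01,  1.52153585e+00, -8.95485492e-07,
        1.32068626e+00, -6.65941086e-02]), 'joint_vel': array([ 0.00015192, -0.00081309, -0.00242188, -0.0007647 , -0.00107202,
       -0.00201319]), 'tau': array([ 4.39699750e-05, -5.32644546e+01, -3.53284585e+01,  7.09307310e-02,
        2.34470156e-02, -5.96425139e-05]), 'ee_pos': array([ 0.16924017, -0.52327587,  0.40414978]), 'eef_rot': array([-3.14057529e+00, -6.69814937e-05,  3.12801452e-01]), 'force': array([-0.11742727,  1.81682334, -1.00879985]), 'moment': array([-0.06673346,  0.00127684,  0.00764888]), 'grip_force': 0.0, 'grip_width': 0.09432847066956385}
```

View pics/top0.png

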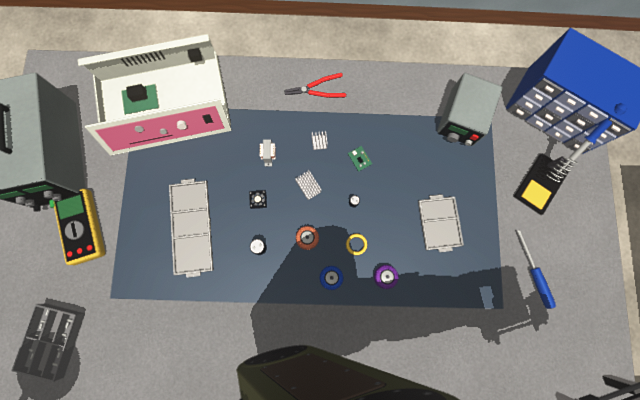

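View pics/side0.png

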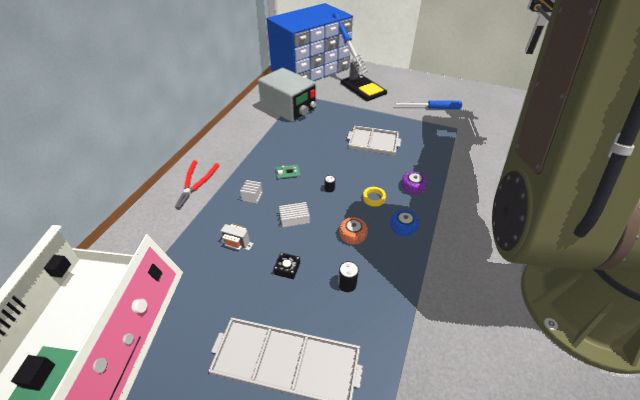

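Top view: copper ring (307,237), blue ring (332,277), purple ring (386,276). The copper one fits the description. The others are large cap (258,245), small cap (354,200), long sink (308,185), square sink (319,140), square-core transformer (267,151), fan (258,199), tray3 (190,228) and tray2 (440,222). The side view agrees. One enlarged crop will confirm these.

```bash
python3 - <<'E'
from h import *
c=load('top'); im=c['image']
cr=cv2.resize(im[125:295,230:420],None,fx=3.5,fy=3.5,interpolation=cv2.INTER_CUBIC); save('crop1',cr)
hsv=cv2.cvtColor(im,cv2.COLOR_RGB2HSV)
def pts(m,zt,name,box=None):
    if box: 
        k=np.zeros_like(m);k[box[1]:box[3],box[0]:box[2]]=1;m=m*k
    n,l,s,ce=cv2.connectedComponentsWithStats(m.astype(np.uint8))
    i=1+s[1:,4].argmax(); cn=cv2.findContours((l==i).astype(np.uint8),0,2)[0][0].reshape(-1,2)
    w=plane(c,cn,zt)[:,:2]*1000
    r=cv2.minAreaRect(w.astype(np.float32)); ci=cv2.minEnclosingCircle(w.astype(np.float32))
    print(name,s[i],'cen',plane(c,[ce[i]],zt)[0,:2].round(4),'rect',np.round(np.array([*r[0],*r[1],r[2]]),1),'circ',np.round([*ci[0],ci[1]],1))
H,S,V=[hsv[:,:,i].astype(int) for i in range(3)]
pale=(S<60)&(V>130)
pts(pale,.012,'tray3',(160,165,225,285)); pts(pale,.012,'tray2',(405,180,475,260))
pts(((H<14)|(H>172))&(S>90)&(V>50),.017,'toroid',(285,215,330,260))
pts((V>110)&(S<70),.052,'bigcap',(240,225,280,265))
pts((V>110)&(S<70),.034,'smallcap',(340,185,370,215))
pts((V>130)&(S<70),.027,'longsink',(285,165,330,205))
pts((V>110)&(S<110),.02,'ei',(250,130,285,172))
pts((V>110)&(S<110),.035,'sq',(305,125,335,155))
E
```

```text
tray3 [ 169  178   43  100 3526] cen [0.4746 0.2966] rect [478.5 296.9 246.1  96.7   8.5] circ [478.5 297.  123.5]
tray2 [ 419  195   45   57 1932] cen [ 0.5053 -0.3287] rect [ 506.1 -329.6  144.2   96.3    7.8] circ [ 507.5 -328.3   78.5]
toroid [296 226  23  24 291] cen [0.4587 0.0065] rect [458.9   6.2  56.8  54.3   1.7] circ [459.2   6.9  29.3]
bigcap [ 240  225   40   40 1463] cen [0.4351 0.1175] rect [435.7 117.9  92.   94.2   1.7] circ [435.7 117.9  65.8]
smallcap [340 185  30  30 812] cen [ 0.5546 -0.1089] rect [ 554.8 -108.7   74.4   72.5    0.9] circ [ 554.8 -108.7   52. ]
longsink [295 170  27  30 433] cen [0.5906 0.0069] rect [591.2   7.   65.6  43.6  33.7] circ [590.9   7.   37.4]
ei [ 250  130   35   42 1195] cen [0.6777 0.1165] rect [679.2 116.3 111.1  88.    2.5] circ [679.2 116.3  70.9]
sq [305 125  30  30 539] cen [ 0.7126 -0.0144] rect [707.8 -18.1  78.   74.5   1.9] circ [708.9 -18.2  53.1]
```

View pics/crop1.png

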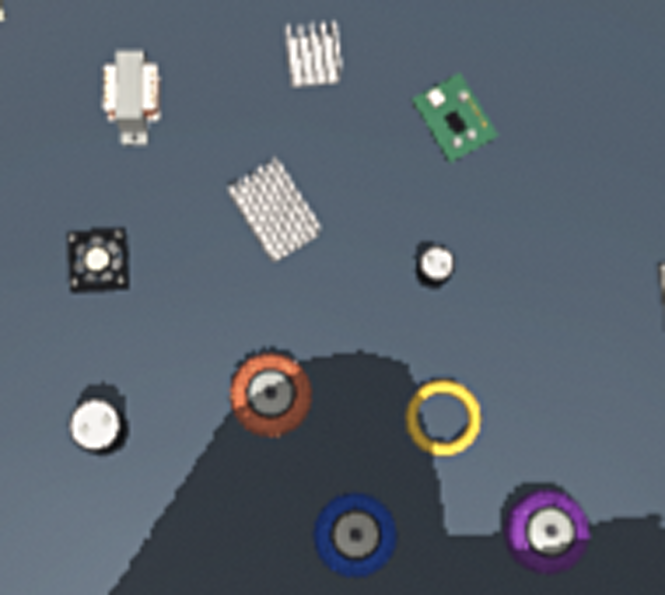

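The crop confirms the copper ring at crop pixel (270,393), i.e. image (307,237). Blue and purple are the decoys. The cap and transformer masks leaked into the mat, so I'll tighten them and overlay the trays as a check.

```bash
python3 - <<'E'
from h import *
c=load('top'); s=load('side'); 
def comp(c,m,zt,name,box):
    k=np.zeros(m.shape,bool);k[box[1]:box[3],box[0]:box[2]]=1;m=m&k
    n,l,st,ce=cv2.connectedComponentsWithStats(m.astype(np.uint8))
    i=1+st[1:,4].argmax(); cn=cv2.findContours((l==i).astype(np.uint8),0,2)[0][0].reshape(-1,2)
    w=plane(c,cn,zt)[:,:2]*1000
    r=cv2.minAreaRect(w.astype(np.float32)); ci=cv2.minEnclosingCircle(w.astype(np.float32))
    print(name,st[i],'cen',(plane(c,[ce[i]],zt)[0,:2]*1000).round(1),'rect',np.round(np.array([*r[0],*r[1],r[2]]),1),'circ',np.round([*ci[0],ci[1]],1))
def hs(c): 
    h=cv2.cvtColor(c['image'],cv2.COLOR_RGB2HSV).astype(int); return h[...,0],h[...,1],h[...,2]
H,S,V=hs(c)
comp(c,(V>150)&(S<50),.052,'bigcap',(240,225,280,265))
comp(c,(V>150)&(S<50),.034,'smallcap',(340,185,370,215))
comp(c,(V>125)&(S<50)&(H>=0),.042,'ei',(250,130,285,172))
comp(c,(V>150)&(S<50),.035,'sq',(305,125,335,155))
Hs,Ss,Vs=hs(s)
comp(s,(Vs>150)&(Ss<50),.052,'bigcap s',(330,250,365,275))
comp(s,(Vs>150)&(Ss<50),.034,'smallcap s',(315,165,345,195))
comp(s,(Vs>140)&(Ss<50),.027,'longsink s',(270,195,315,230))
comp(s,((Hs<14)|(Hs>172))&(Ss>90),.017,'tor s',(330,210,375,250))
comp(s,(Vs>140)&(Ss<60),.012,'tray2 s',(340,115,405,160))
comp(s,(Vs>140)&(Ss<60),.012,'tray3 s',(200,310,370,399))
def tray(o,a,xs):
    R=np.array([[np.cos(a),-np.sin(a)],[np.sin(a),np.cos(a)]]);L=[]
    X=[xs[0]]+xs[1:]
    for x in X: L.append([(x,-.047),(x,.047)])
    for y in(-.047,.047): L.append([(xs[0],y),(xs[-1],y)])
    return [np.c_[np.array(l)@R.T+o,[.012]*2] for l in L]
out=[]
for cc,nm in((c,'top'),(s,'side')):
    im=cc['image'].copy(); im=cv2.resize(im,None,fx=4,fy=4,interpolation=cv2.INTER_CUBIC)
    for t in (tray([.4785,.298],np.radians(8.5),[-.113,-.023,.041,.113]),tray([.506,-.331],np.radians(7.8),[-.063,.009,.063])):
        for l in t:
            p=proj(cc,l)*4+2; cv2.line(im,*[tuple(map(int,q)) for q in p],(255,0,0),1)
    out.append(im)
a=out[0][680:1140,640:900];b=out[0][740:1060,1640:1900];b=np.pad(b,((0,140),(0,0),(0,0)))
d=out[0][500:700,1000:1140]; d=cv2.resize(d,(280,400)); d=np.pad(d,((0,60),(0,0),(0,0)))
save('ov',np.hstack([a,b,d]))
E
```

```text
bigcap [250 239  14  14 147] cen [431.8 124.1] rect [432.1 124.1  29.8  31.2  66.2] circ [432.  124.1  16.2]
smallcap [351 196   8   8  57] cen [ 554.  -108.6] rect [ 554.4 -108.4   17.9   17.4    0.6] circ [ 554.3 -108.5   10.9]
ei [259 139  17  21 257] cen [675.5 114.4] rect [675.6 113.3  52.5  40.1   3.3] circ [675.2 117.   28.4]
sq [312 131  16  19 199] cen [704.1 -17.2] rect [706.5 -17.6  46.1  37.1   8. ] circ [706.6 -17.3  28. ]
bigcap s [340 262  18  13 195] cen [432.9 124.7] rect [433.4 123.7  31.   25.7  21.5] circ [432.5 125.5  16. ]
smallcap s [325 176  10   6  47] cen [ 554.8 -107.2] rect [ 555.  -107.2   21.    17.3   21.7] circ [ 555.  -107.2   10.6]
longsink s [279 202  32  26 648] cen [588.2  19.8] rect [588.1  18.9  63.   64.4  33. ] circ [588.1  19.6  43.4]
tor s [339 217  29  28 459] cen [458.6  12.2] rect [459.9   6.9  58.1  73.3   7.3] circ [458.4   6.8  37. ]
tray2 s [ 347  125   55   28 1036] cen [ 505.4 -325.4] rect [ 507.3 -329.6  147.9  100.6    7.7] circ [ 506.6 -330.1   79.8]
tray3 s [ 208  317  162   82 8591] cen [474.3 300.9] rect [472.5 296.9 261.   97.5   9.2] circ [471.6 301.  131.7]
```

View pics/ov.png

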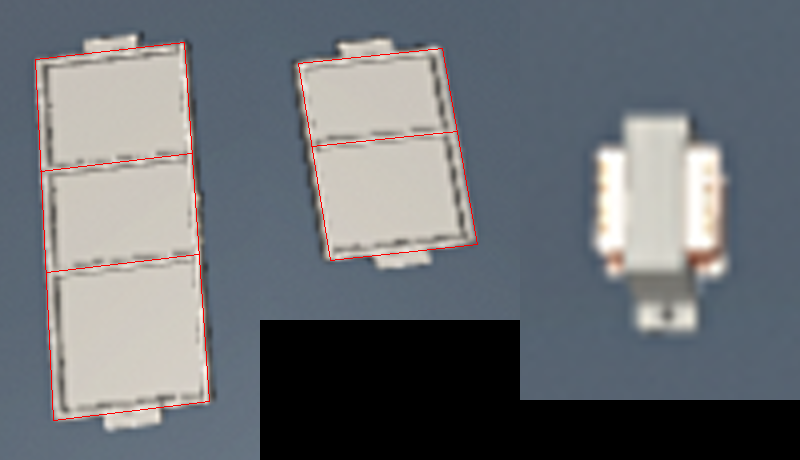

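The tray outlines fit well (tray3 at 8.5°, tray2 at 7.8°). The transformer's strap runs along world x with its foot toward the robot. Setting out for the copper ring.

servo_tool(motion=[[0, 2.3, 4.2, 0, -1], [0, 4.6, 8.5, 0, -2], [0, 7, 12.7, 0, -3], [0, 9.3, 17, -1, -4], [0, 11.6, 21.2, -1, -5], [0, 13.9, 25.4, -2, -6], [0, 16.2, 29.7, -3, -7], [0, 18.6, 33.9, -4, -8], [0, 20.9, 38.2, -5, -9], [0, 23.2, 42.4, -6, -9.4], [0, 25.5, 46.6, -7, -9.4], [0, 27.8, 50.8, -8, -9.4], [0, 29, 53, -8, -9.4], [0, 29, 53, -10, -9.4], [0, 29, 53, -12, -9.4], [0, 29, 53, -12, -9.4], [0, 29, 53, -12, -9.4]], squeeze=25)

```text
time_s: 2.22
ee_pos: [0.4594, 0.0066, 0.2853]
eef_rot: [3.142, -0.001, 0.149]
force: [0.4, 0.5, 0.5]
grip_width: 0.0936
grip_force: 0.0
```

```bash
python3 - <<'E'
from h import *
c=load('top')
# EI strap ends in px (scale-8 panel)
f=lambda u,v:(250+(u-520)/8-.5,125+v/8-.5)
P=plane(c,[f(625,115),f(690,115),f(689,269),f(627,269)],.042)[:,:2]*1000
Q=plane(c,[f(637,328),f(696,328)],.004)[:,:2]*1000
print(P.round(1),P.mean(0).round(1),Q.round(1))
c=cam('top');s=cam('side');save('a',np.hstack([c['image'][120:320,150:480],s['image'][100:300,200:500]]))
E
```

```text
[[701.6 125.7]
 [702.3 105.3]
 [651.7 103. ]
 [651.  122.3]] [676.6 114.1] [[643.2 123.1]
 [643.8 104. ]]
```

View pics/a.png

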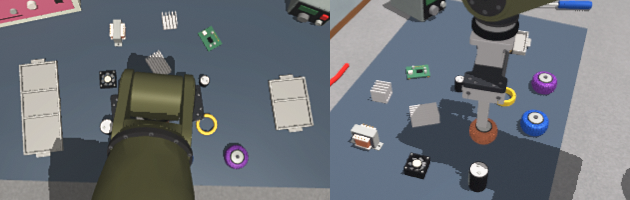

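The gripper is above the copper ring, with the fingers on either side of it in the side crop (485,125). Descending and gripping.

servo_tool(motion=[[0, 0, 0, -3, 0], [0, 0, 0, -5.5, 0], [0, 0, 0, -7.2, 0], [0, 0, 0, -7.3, 0], [0, 0, 0, -7.3, 0], [0.5, 0, 0, -7.3, 0], [0.6, 0, 0, -7.3, 0], [0.6, 0, 0, -7.3, 0], [0.6, 0, 0, -7.3, 0], [0.6, 0, 0, -7.3, 0], [0.6, 0, 0, -7.3, 0], [0.6, 0, 0, -6.3, 0], [0.6, 0, 0, -4, 0], [0.6, 0, 0, -1, 0], [0.6, 0, 0, -1, 0]], squeeze=30)

```text
time_s: 4.2
ee_pos: [0.4595, 0.0067, 0.2764]
eef_rot: [3.141, -0.004, 0.149]
force: [-1.1, -1.0, -3.4]
grip_width: 0.056
grip_force: 30.0
```

servo_tool(motion=[[0.6, 0, 1, 2, 0], [0.6, -0.4, 3, 3, 0], [0.6, -0.9, 6, 3, 0], [0.6, -1.5, 9, 3, 0], [0.6, -2.1, 12, 3, 0], [0.6, -2.7, 15, 3, 0], [0.6, -3.2, 18, 3, 0], [0.6, -3.7, 21, 3, 0], [0.6, -4.2, 24, 3, 0], [0.6, -4.6, 27, 2, 0], [0.6, -4.7, 28.1, 0, 0], [0.6, -4.7, 28.1, -2, 0], [0.6, -4.7, 28.1, -4, 0], [0.6, -4.7, 28.1, -5, 0], [0.6, -4.7, 28.1, -5.5, 0], [0.6, -4.7, 28.1, -5.8, 0], [0.6, -4.7, 28.1, -5.9, 0], [0.6, -4.7, 28.1, -5.9, 0]])

```text
time_s: 6.45
ee_pos: [0.4123, 0.2877, 0.2159]
eef_rot: [-3.141, -0.0, 0.149]
force: [-0.6, 0.1, -2.9]
grip_width: 0.056
grip_force: 30.0
```

servo_tool(motion=[[0.6, 0, 0, -0.05, 0], [0.6, 0, 0, -0.1, 0], [0.6, 0, 0, -0.1, 0], [0.6, 0, 0, -0.1, 0]])

```text
time_s: 6.95
ee_pos: [0.4123, 0.2877, 0.2147]
eef_rot: [-3.142, -0.0, 0.149]
force: [0.3, -0.3, -0.9]
grip_width: 0.0558
grip_force: 30.0
```

servo_tool(motion=[[0.6, 0, 0, -0.03, 0], [0.6, 0, 0, -0.03, 0], [0.2, 0, 0, -0.03, 0], [0.1, 0, 0, -0.03, 0], [0.1, 0, 0, -0.03, 0], [0.1, 0, 0, -0.03, 0], [0.1, 0, 0, 1, 0], [0.1, 0, 0, 4, 0], [0.2, 0, -1, 7, 0], [0.3, 0.6, -5, 8, 0], [0.3, 1.2, -9, 8, 0], [0.3, 1.7, -13, 8, 0], [0.3, 2, -16.3, 8, 0], [0.3, 2, -16.3, 7, 0], [0.3, 2, -16.3, 7, 0]])

```text
time_s: 8.82
ee_pos: [0.4321, 0.125, 0.2844]
eef_rot: [-3.141, 0.001, 0.149]
force: [-0.0, 0.3, 0.9]
grip_width: 0.0659
grip_force: 0.0
```

```bash
python3 - <<'E'
from h import *
c=cam('top');s=cam('side');a=c['image'][150:350,140:440];b=s['image'][200:400,200:500];save('b',cv2.resize(np.hstack([a,b]),(800,267)))
E
```

```text
(no output)
```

View pics/b.png

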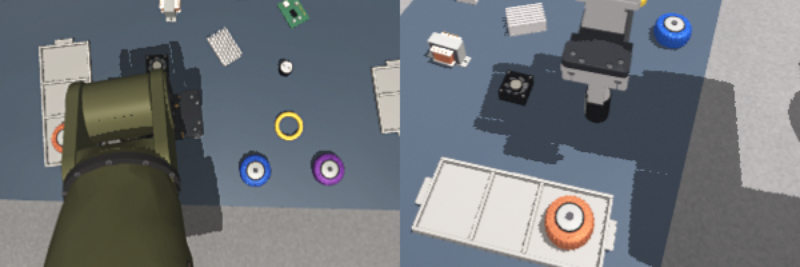

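The ring stands flat in the long bay (side crop 568,220) and the gripper is above the large capacitor (596,105). Descending and gripping.

servo_tool(motion=[[0.3, 0, 0, -2, 0], [0.3, 0, 0, -4.5, 0], [0.3, 0, 0, -6, 0], [0.3, 0, 0, -6.1, 0], [0.3, 0, 0, -6.1, 0], [0.7, 0, 0, -6.1, 0], [0.8, 0, 0, -6.1, 0], [0.8, 0, 0, -6.1, 0], [0.8, 0, 0, -6.1, 0], [0.8, 0, 0, -6.1, 0], [0.8, 0, 0, -5, 0], [0.8, 0, 0, -3, 0], [0.8, 0, 0, 0, 0], [0.8, 0, 0, 0, 0]], squeeze=15)

```text
time_s: 10.68
ee_pos: [0.4325, 0.1248, 0.2867]
eef_rot: [-3.141, -0.004, 0.149]
force: [-0.5, 0.5, -0.9]
grip_width: 0.0336
grip_force: 15.0
```

servo_tool(motion=[[0.8, 0.7, 2, 1, 0], [0.8, 1.6, 5, 1, 0], [0.8, 2.5, 8, 1, 0], [0.8, 3.5, 11, 1, 0], [0.8, 4.5, 14, 1, 0], [0.8, 5.3, 16.5, 0, 0], [0.8, 5.5, 17.4, -2, 0], [0.8, 5.5, 17.4, -4, 0], [0.8, 5.5, 17.4, -5, 0], [0.8, 5.5, 17.4, -5.5, 0], [0.8, 5.5, 17.4, -5.7, 0], [0.8, 5.5, 17.4, -5.75, 0], [0.8, 5.5, 17.4, -5.8, 0], [0.8, 5.5, 17.4, -5.83, 0], [0.8, 5.5, 17.4, -5.83, 0], [0.8, 5.5, 17.4, -5.83, 0]])

```text
time_s: 12.68
ee_pos: [0.4873, 0.2987, 0.2268]
eef_rot: [-3.141, -0.001, 0.149]
force: [-1.4, -0.3, 5.9]
grip_width: 0.033
grip_force: 15.0
```

servo_tool(motion=[[0.5, 0, 0, 0, 0], [0.4, 0, 0, 0, 0], [0.4, 0, 0, 0, 0], [0.4, 0, 0, 1.5, 0], [0.4, 0, 0, 5, 0], [0.35, 0.5, -2, 7, 2], [0.35, 2, -6, 7, 6], [0.35, 3.5, -10, 7, 10], [0.35, 5, -14, 7, 14], [0.35, 6.5, -18, 7, 18], [0.35, 8, -22, 7, 22], [0.35, 9.5, -26, 7, 25.2], [0.35, 10.5, -29.2, 6, 25.2], [0.35, 10.5, -29.2, 5, 25.2], [0.35, 10.5, -29.2, 5, 25.2]])

```text
time_s: 14.55
ee_pos: [0.592, 0.0072, 0.2762]
eef_rot: [-3.141, 0.001, 0.589]
force: [-0.1, 0.7, 0.8]
grip_width: 0.0608
grip_force: 0.0
```

```bash
python3 - <<'E'
from h import *
s=cam('side');b=s['image'][140:390,200:420];save('c',cv2.resize(b,None,fx=2.4,fy=2.4,interpolation=2))
E
```

```text
(no output)
```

View pics/c.png

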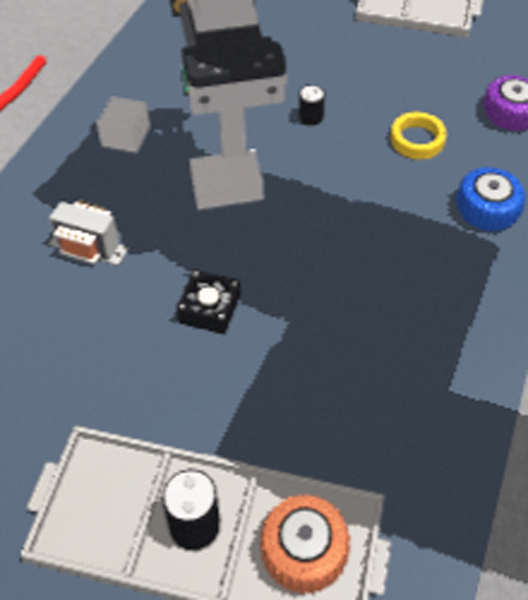

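The capacitor stands upright in the middle bay (190,510). The near finger appears at (232,130), where the projection puts it for straddling the long sink. Descending.

servo_tool(motion=[[0.35, 0, 0, -2, 0], [0.35, 0, 0, -4, 0], [0.35, 0, 0, -5.5, 0], [0.35, 0, 0, -6.3, 0], [0.35, 0, 0, -6.4, 0], [0.35, 0, 0, -6.4, 0], [0.6, 0, 0, -6.4, 0], [0.7, 0, 0, -6.4, 0], [0.7, 0, 0, -6.4, 0], [0.7, 0, 0, -6.4, 0], [0.7, 0, 0, -6.4, 0], [0.7, 0, 0, -5.5, 0], [0.7, 0, 0, -4, 0], [0.7, 0, 0, -1, 0], [0.7, 0, 0, 0, 0], [0.7, 0, 0, 0, 0]], squeeze=15)

```text
time_s: 16.6
ee_pos: [0.5922, 0.0067, 0.2769]
eef_rot: [3.141, -0.001, 0.589]
force: [0.1, 0.1, -1.6]
grip_width: 0.0401
grip_force: 15.0
```

servo_tool(motion=[[0.7, -0.2, 2, 1.5, 5], [0.7, -0.6, 5, 2.5, 11], [0.7, -1, 8, 2.5, 18], [0.7, -1.4, 11, 2.5, 25], [0.7, -1.8, 14, 2.5, 32], [0.7, -2.2, 17, 2.5, 39], [0.7, -2.6, 20, 2.5, 46], [0.7, -3, 23, 2.5, 53], [0.7, -3.4, 26, 2, 60], [0.7, -3.8, 29, 1, 64.8], [0.7, -3.8, 30.2, -1, 64.8], [0.7, -3.8, 30.2, -3, 64.8], [0.7, -3.8, 30.2, -4.8, 64.8], [0.7, -3.8, 30.2, -5.6, 64.8], [0.7, -3.8, 30.2, -5.9, 64.8], [0.7, -3.8, 30.2, -6, 64.8], [0.7, -3.8, 30.2, -6.05, 64.8], [0.7, -3.8, 30.2, -6.1, 64.8], [0.7, -3.8, 30.2, -6.12, 64.8], [0.7, -3.8, 30.2, -6.12, 64.8]])

```text
time_s: 19.1
ee_pos: [0.5543, 0.3087, 0.2156]
eef_rot: [3.141, -0.0, 1.72]
force: [-1.8, 0.0, 3.5]
grip_width: 0.0398
grip_force: 15.0
```

servo_tool(motion=[[0.5, 0, 0, -6.12e-10, 0], [0.43, 0, 0, 0, 0], [0.43, 0, 0, 0, 0], [0.43, 0, 0, 1, 0], [0.43, 0, 0, 3.5, 0], [0.43, 0, -2, 6, 0], [0.3, 0, -6, 7, 0], [0.25, 0, -10, 7, -1], [0.25, 0, -14, 7, -2], [0.25, 0, -17, 7, -3], [0.25, 2, -19, 7, -4], [0.25, 5, -19.5, 7, -5.3], [0.25, 8, -19.5, 7, -5.3], [0.25, 11, -19.5, 7, -5.3], [0.25, 12.2, -19.5, 6, -5.3], [0.25, 12.2, -19.5, 6, -5.3], [0.25, 12.2, -19.5, 6, -5.3]])

```text
time_s: 21.22
ee_pos: [0.6756, 0.1138, 0.2752]
eef_rot: [-3.141, 0.0, 1.627]
force: [-0.4, -0.0, 0.0]
grip_width: 0.0705
grip_force: 0.0
```

```bash
python3 - <<'E'
from h import *
s=cam('side');b=s['image'][160:400,180:420];t=cam('top')['image'][90:290,150:350];save('d',np.hstack([cv2.resize(b,(480,480),interpolation=2),np.pad(cv2.resize(t,(310,310)),((0,170),(0,0),(0,0)))]))
E
```

```text
(no output)
```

View pics/d.png

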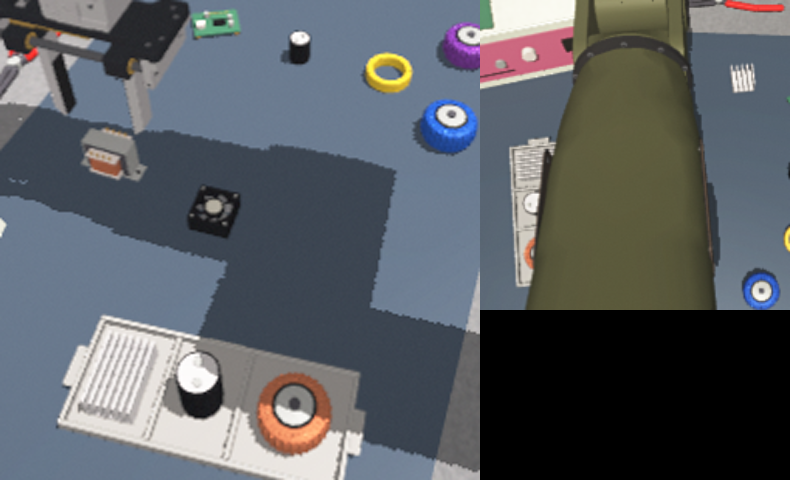

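Tray3 is complete and flat: sink (120,375), cap (200,385), ring (295,412). The fingers straddle the square-core transformer. Descending.

servo_tool(motion=[[0.25, 0, 0, -2, 0], [0.25, 0, 0, -4, 0], [0.25, 0, 0, -5.5, 0], [0.25, 0, 0, -6.1, 0], [0.25, 0, 0, -6.1, 0], [0.25, 0, 0, -6.1, 0], [0.5, 0, 0, -6.1, 0], [0.6, 0, 0, -6.1, 0], [0.6, 0, 0, -6.1, 0], [0.6, 0, 0, -6.1, 0], [0.6, 0, 0, -6.1, 0], [0.6, 0, 0, -5.5, 0], [0.6, 0, 0, -4, 0], [0.6, 0, 0, -1, 0], [0.6, 0, 0, 0, 0], [0.6, 0, 0, 0, 0]], squeeze=30)

```text
time_s: 23.32
ee_pos: [0.6762, 0.1137, 0.2757]
eef_rot: [3.141, -0.0, 1.627]
force: [0.0, -0.6, -4.9]
grip_width: 0.048
grip_force: 30.0
```

servo_tool(motion=[[0.6, -0.7, -1.5, 1.5, -4], [0.6, -2, -4.5, 2.5, -10], [0.6, -3.5, -8, 2.5, -16], [0.6, -5, -11.5, 2.5, -22], [0.6, -6.6, -15, 2.5, -28], [0.6, -8.1, -18.5, 2.5, -34], [0.6, -9.6, -22, 2.5, -40], [0.6, -11.2, -25.5, 2.5, -46], [0.6, -12.7, -29, 2.5, -52], [0.6, -14.2, -32.5, 2.5, -58], [0.6, -15.8, -36, 2.5, -64], [0.6, -17.2, -39.5, 2.5, -70], [0.6, -18.5, -42.5, 2.5, -76], [0.6, -19.4, -44.3, 2, -82], [0.6, -19.6, -44.8, 0, -85.4], [0.6, -19.6, -44.8, -2, -85.4], [0.6, -19.6, -44.8, -3.5, -85.4], [0.6, -19.6, -44.8, -3.5, -85.4]])

```text
time_s: 25.58
ee_pos: [0.48, -0.334, 0.2387]
eef_rot: [-3.14, 0.002, 0.137]
force: [0.3, 0.8, -2.8]
grip_width: 0.048
grip_force: 30.0
```

```bash
python3 - <<'E'
from h import *
s=cam('side');b=s['image'][90:240,290:490];t=cam('top')['image'][130:330,360:520];save('e',np.hstack([cv2.resize(b,(480,360),interpolation=2),cv2.resize(t,(288,360))]))
E
```

```text
(no output)
```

View pics/e.png

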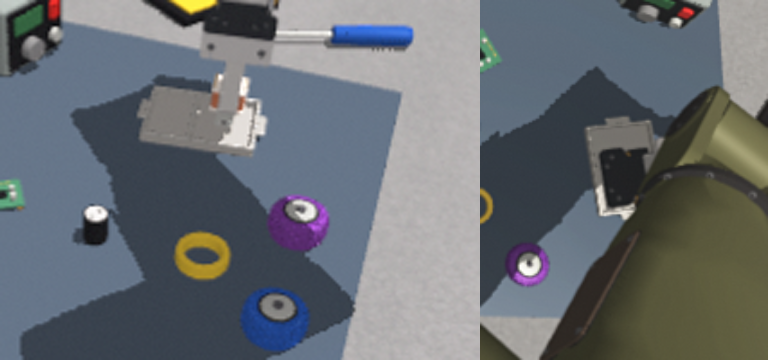

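The transformer hangs over the larger bay (side crop 228,100). Lowering it gently.

servo_tool(motion=[[0.6, 0, 0, -1, 0], [0.6, 0, 0, -1.7, 0], [0.6, 0, 0, -2, 0], [0.6, 0, 0, -2.15, 0], [0.6, 0, 0, -2.22, 0], [0.6, 0, 0, -2.28, 0], [0.6, 0, 0, -2.3, 0], [0.6, 0, 0, -2.3, 0]])

```text
time_s: 26.68
ee_pos: [0.4803, -0.3343, 0.2174]
eef_rot: [3.141, -0.0, 0.137]
force: [-1.7, 1.1, 0.5]
grip_width: 0.048
grip_force: 30.0
```

servo_tool(motion=[[0.6, 0, 0, -0.04, 0], [0.6, 0, 0, -0.04, 0], [0.4, 0, 0, -0.04, 0], [0.3, 0, 0, -0.04, 0], [0.3, 0, 0, -0.04, 0], [0.3, 0, 0, 1, 0], [0.3, 0, 0, 4, 0], [0.4, 0.5, 2, 7, 0], [0.5, 1.8, 6, 7, 0], [0.5, 3.2, 10, 7, 0], [0.5, 4.6, 14, 7, 0], [0.5, 6, 18, 7, 0], [0.5, 7.2, 21.5, 6, 0], [0.5, 7.4, 22.6, 5, 0], [0.5, 7.4, 22.6, 5, 0], [0.5, 7.4, 22.6, 5, 0]])

```text
time_s: 28.68
ee_pos: [0.5541, -0.1094, 0.2675]
eef_rot: [3.141, -0.0, 0.135]
force: [-0.5, 0.6, 0.2]
grip_width: 0.0469
grip_force: 0.0
```

```bash
python3 - <<'E'
from h import *
s=cam('side');b=s['image'][90:240,280:480];t=cam('top')['image'][130:330,320:480];save('f',np.hstack([cv2.resize(b,(480,360),interpolation=2),cv2.resize(t,(288,360))]))
E
```

```text
(no output)
```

View pics/f.png

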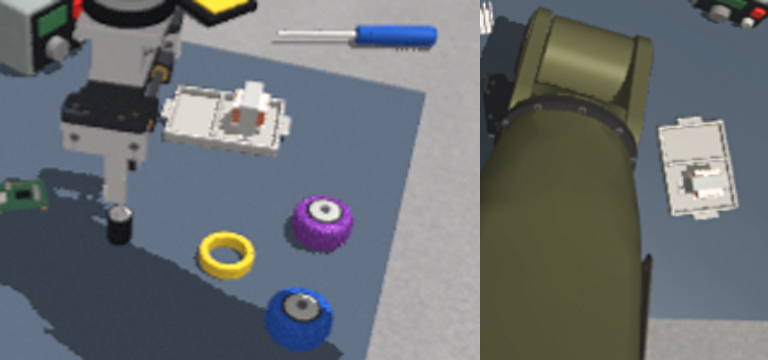

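The transformer stands in the larger bay (side 248,112; top 705,182). The gripper is above the small capacitor. Descending.

servo_tool(motion=[[0.5, 0, 0.1, -2, 0], [0.5, 0, 0.1, -4, 0], [0.5, 0, 0.1, -5.2, 0], [0.5, 0, 0.1, -5.3, 0], [0.5, 0, 0.1, -5.3, 0], [0.7, 0, 0.1, -5.3, 0], [0.85, 0, 0.1, -5.3, 0], [0.85, 0, 0.1, -5.3, 0], [0.85, 0, 0.1, -5.3, 0], [0.85, 0, 0.1, -5.3, 0], [0.85, 0, 0.1, -4.5, 0], [0.85, 0, 0.1, -3, 0], [0.85, 0, 0.1, 0, 0], [0.85, 0, 0.1, 1, 0], [0.85, 0, 0.1, 1, 0]], squeeze=10)

```text
time_s: 30.65
ee_pos: [0.5542, -0.1073, 0.2777]
eef_rot: [3.141, -0.001, 0.137]
force: [0.2, -0.3, 0.0]
grip_width: 0.0239
grip_force: 10.0
```

servo_tool(motion=[[0.85, -0.1, -2, 0, 0], [0.85, -0.3, -5, 0, 0], [0.85, -0.5, -8, 0, 0], [0.85, -0.7, -11, 0, 0], [0.85, -0.9, -14, 0, 0], [0.85, -1.1, -17, 0, 0], [0.85, -1.3, -20, 0, 0], [0.85, -1.35, -21.8, -1, 0], [0.85, -1.35, -21.8, -3, 0], [0.85, -1.35, -21.8, -4.8, 0], [0.85, -1.35, -21.8, -5.6, 0], [0.85, -1.35, -21.8, -5.8, 0], [0.85, -1.35, -21.8, -5.9, 0], [0.85, -1.35, -21.8, -5.95, 0], [0.85, -1.35, -21.8, -6, 0], [0.85, -1.35, -21.8, -6.02, 0], [0.85, -1.35, -21.8, -6.02, 0]])

```text
time_s: 32.78
ee_pos: [0.5408, -0.3253, 0.2174]
eef_rot: [3.141, -0.0, 0.136]
force: [-1.6, 1.9, 6.0]
grip_width: 0.0235
grip_force: 10.0
```

Contact at 6 N. Releasing, lifting and moving clear so the cameras can see both trays.

servo_tool(motion=[[0.7, 0, 0, 0, 0], [0.6, 0, 0, 0, 0], [0.6, 0, 0, 0, 0], [0.6, 0, 0, 1, 0], [0.6, 0, 0, 4, 0], [0.6, 0, 0, 8, 0], [0.6, -1, 4, 11, 0], [0.6, -3, 9, 14, 0], [0.6, -6, 14, 16, 0], [0.6, -9, 19, 18, 0], [0.6, -12, 24, 18, 0], [0.6, -14, 28, 18, 0], [0.6, -15, 30, 18, 0], [0.6, -15, 30, 18, 0], [0.6, -15, 30, 18, 0]])

```text
time_s: 34.65
ee_pos: [0.391, -0.0258, 0.3973]
eef_rot: [3.141, -0.001, 0.136]
force: [0.6, -0.5, -0.5]
grip_width: 0.038
grip_force: 0.0
```

```bash
python3 - <<'E'
from h import *
s=cam('side')['image'];t=cam('top')['image']
r=lambda a:cv2.resize(a,(390,290),interpolation=2)
save('g',np.vstack([np.hstack([r(s[100:210,310:458]),r(s[285:400,190:390])]),np.hstack([r(t[180:265,390:504]),r(t[120:290,150:378])])]))
E
```

```text
(no output)
```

View pics/g.png

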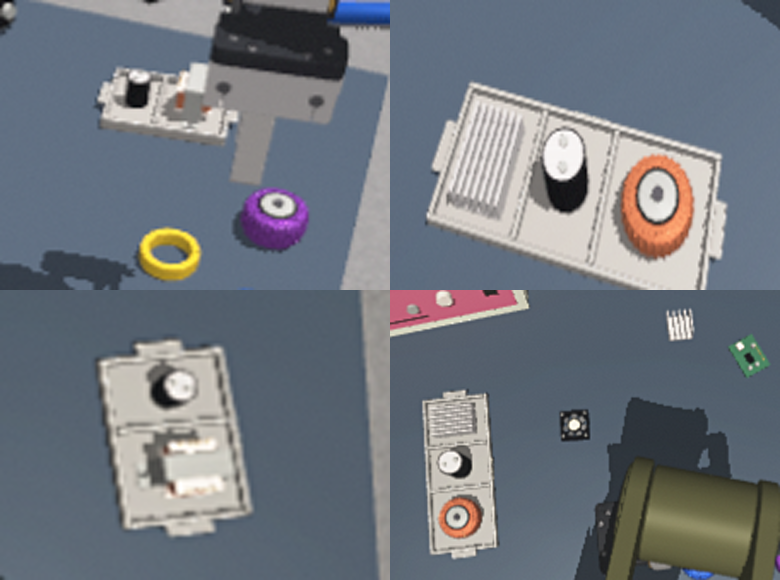

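Everything checks out. Tray2 holds the small cap (175,385) and the transformer (185,465). Tray3 holds the sink, large cap and ring. All are upright in their bays, and the fan and square sink are untouched.

```bash
python3 -c "
from station import ctrl
print(ctrl.hand_in())"
```

```text
the job is handed in; nothing more can be done
None
```

Both kits are made up and the job is handed in at about 35 s of the 134 s allowed: all five parts stand upright in their bays, and the square heatsink and fan were left where they were.

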